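# Hold the round flask down on the date-coding stand

### The arm

A 7-joint arm with a two-finger parallel gripper is mounted at the origin on a cart in front of the work surface, level with it; the furniture and walls round the work are solid. World frame = base frame: x ahead of the robot, y to its left, z up, the work surface at z = 0. Lengths are in m, angles in rad, forces in N, time in s.
With the tool pointing down it reaches from about 0.4 to 0.9 m from the base axis. Payload 5.5 kg.
Tool frame: the origin (TCP) lies at the very end of the fingers, on their centre line; the grasp point (between the pads) lies 19 mm behind it; x points along the fingers, y is the direction in which the jaws open and shut, and the axes are right-handed (so a half turn about x gives the same grasp; the last joint's range is limited). The gripper opens to 92 mm and grips with 3 to 60 N. Pads are 19 mm wide; open, the fingers measure 130 mm over their backs; the gripper's body (75 mm by 190 mm) begins 47 mm behind the grasp point.
Start: joints at [1.521, 0.501, -0.427, 1.55, 0.221, 1.138, -0.21], TCP at [0.2, -0.618, 0.227] pointing down, gripper open.
Joint ranges: [-2.88, 2.88], [-0.31, 2.03], [-1.54, 1.56], [0.2, 2.42], [-1.41, 4.55], [0.19, 2.02], [-2.57, 2.57]. Speed limits (rad/s): [2.57, 2.57, 3.14, 3.14, 3.14, 3.14, 3.14].

### API

Orientations are given as a rotation vector (axis times angle).
In Python, from cell import env gives the robot as it stands. The module is installed in compiled form; this text tells all that it offers.
- The arm moves only by the tool send_rows, never from a script. Its argument "moves" is a list of rows, each a list of 5 numbers: the finger opening in m, from 0 to 0.0918, then the shift along the tool's x, y, z in m, then the turn about the tool's x in rad. In form: [[gripper, x, y, z, spin], ...]. A call has 1 to 20 rows; each row is the pose to reach, as a shift and turn from the pose commanded when the call began, along the tool's axes at that moment; what a row does not reach only later rows make up. A row lasts 1/10 s, in which the tool goes at most 50 mm and 8.59 degrees, less where a joint would pass 70% of its speed; a pose out of reach is approached as far as the arm can. A call with a gripper value outside its range is refused whole. The fingers move at their own pace and stop on an object; "squeeze" is the grip in N (left out, the last holds). Time passes only in rows, so rows that repeat a pose let the fingers close. It gives the time, the measured TCP pose, the force and the opening at its end, in the units of the state.
- env.sense(): the state, without advancing time (a new reading comes with each control period).
- env.read_camera(name): name is "scene" or "side" or "wrist"; returns the picture (420x560x3 uint8, red, green, blue); there is no depth.
- env.camera_model(name): a dict with "mtx" (3x3 intrinsics, pixels), "dist_coeffs" ([k1, k2, p1, p2, k3] as OpenCV has them; the pictures are not rectified), "R" (3x3) and "t" (3): a world point X has camera coordinates R X + t; the wrist camera has in their place "tool_from_camera" (4x4, takes a point from camera to tool coordinates, whose origin is the TCP and whose axes are the tool frame's). Camera axes: x right, y down, z forward; pixel columns grow to the right and rows downward; lengths in m; the calibration is good to about 2 mm. A picture is of the moment at which its call begins: read the wrist's pose just before it. camera_model takes no time and is no camera call.
- env.hand_in(): hands the job in, once; it reports no verdict.
The state is a dict: "time": time; "joint_positions": joint angles; "qd": joint speeds; "joint_torque": joint torques, N m; "ee_pos": TCP position; "tcp_rot": TCP orientation; "contact_force": force on the tool from outside, world axes, zero at the start; "moment": the same for the moment, N m; "width": opening from 0.0 (shut) to 1.0 (fully open).
Only numpy, scipy, OpenCV 4.12 (cv2) and the standard library are available. Lean on these libraries where they do the work, as an engineer would, in place of code of your own. Each camera call takes 0.05 s, during which the arm holds its last target.

### The job

Put the round-bodied flask upright into the sprung ring of the date-coding stand (not the straight-sided bottle) and press it down against the spring until its foot is right down on the stamp pad under the ring. Finish while still holding it pressed down there: do not let go. Leave the bottle, cup, cookie dish and timer where they stand.

Things in the scene. Friction and masses are not known exactly. Their poses are not given: they have to be found in the camera images.
- flask: Round-bodied amber glass flask with a black screw cap, closed, 134 mm high, about 0.25 kg. Origin: centre of its flat foot, z up through the cap. Foot 48 mm across, body bulges to 88 mm across at 42 mm height and narrows to the neck at 88 mm height; neck 29 mm across; cap 34 mm across, a plain upright cylinder from 104 to 134 mm height (grip here, from above, any direction).
- bottle: Bystander: straight-sided amber bottle, 60 mm across, with the same neck, cap and height (134 mm) as the flask. Origin: centre of its foot.
- stand: Date-coding stand, fixed: grey base 104 x 154 mm and 14 mm high, origin under its centre on the table, z up. Two upright guide posts on its y axis, 62 mm either side of the centre, 80 mm high. Ring and pad are on its centre axis. It may be turned.
- pad: Black rubber stamp pad, 54 mm across, fixed on the stand's axis under the ring, rigid. Origin: centre of its top face, 20 mm above the table.
- ring_top (a point): Centre of the top face of the sprung steel ring (opening 76 mm, outside 94 mm across, 10 mm thick). Unpressed it is 58 mm above the table. The flask's body rests on the ring's edge about 19 mm above the flask's foot, so the flask stands with its foot about 19 mm above the pad until it is pushed down, and centres itself in the opening.
- ring (a joint): How far the sprung ring is pressed down, in m: 0 up, about 0.0185 when the flask's foot meets the pad. The spring is preloaded (about 4.6 N to start, more than the flask weighs) and stiffens by 0.35 N per mm to about 11 N at the pad; it pushes the flask up again when let go.
- cup: Bystander: small measuring cup, 55 mm across, 40 mm high; origin under its centre.
- cookie_dish: Bystander: steel dish of broken cookies, 108 mm across, 35 mm high; origin under its centre.
- kitchen_timer: Bystander: white dial timer, 66 mm across, 38 mm high; origin under its centre.
There are look-alikes about, which are no part of the job. Leave any green look-alike of the flask alone.

How it is judged:
On the way:
1. the flask is lifted off the table (height (world z) of flask above 0.05 m and angle between flask's own z axis and vertical below 0.5 rad), for 0.1 s.
At the end, for the whole second after the job is handed in: The robot is still holding the flask (more than 3 N between robot and flask), the ring is pressed down more than 15 mm, the flask's foot is less than 3 mm above the pad's face and lies within 8 mm of its centre, and the flask is upright within 0.12 rad and still (value of joint ring above 0.015 m and z of flask in the frame of pad below 0.003 m and horizontal distance between flask and pad below 0.008 m and angle between flask's own z axis and vertical below 0.12 rad and linear speed of flask below 0.02 m/s and contact force between any of the fingers, the arm and flask above 3 N); the arm keeps its last pose, push and grip.
It fails at once if a bystander is shifted by more than 30 mm (distance of any of bottle, cup, cookie_dish, kitchen_timer from where it was at the start of the episode above 0.03 m).
It fails at once if the bottle or the cup is knocked over (angle between any of bottle, cup's own z axis and vertical above 0.5 rad).
It fails at once if the flask is tipped over (angle between flask's own z axis and vertical above 1 rad).
It also fails if it takes over 35 s, if anything falls off the work surface, if the arm or the gripper's body presses on something with over 40 N, if the wrist force passes 120 N, or if a joint passes its speed limit or range.

## Working session

There is one attempt and no reset: what is moved stays moved. The work goes in short steps, Python scripts to look and compute and a tool call to move; the robot and the scene stay as the last step left them, time stands still between calls to the robot, and variables do not carry over. Pictures are saved under pics/ and viewed, and the job is handed in when it is done.

Besides the shell and the picture viewer there is one more tool, called after "Call:" by a JSON object that holds its "api" and its "payload", one argument or row to a line. send_rows: Moves the arm, as the interface text tells. Its arguments: {"type":"object","properties":{"moves":{"type":"array","items":{"type":"array","items":{"type":"number"}}},"squeeze":{"type":"number"}},"required":["moves"]}

```bash
mkdir -p pics; python3 - <<'E'
from cell import env
import cv2
s=env.sense();print(s['time'],s['ee_pos'],s['tcp_rot'],s['width'])
for n in ("scene","side"):
    im=env.read_camera(n);cv2.imwrite(f"pics/{n}0.png",im[:,:,::-1])
    m=env.camera_model(n);print(n,m)
print(env.camera_model("wrist"))
E
```

```text
0.0 [ 0.19972868 -0.61780186  0.22567908] [ 2.05315993  0.32584652 -2.05373518] 1.003376863252997
scene {'mtx': array([[505.67114094,   0.        , 280.01199496],
       [  0.        , 505.67114094, 205.17605332],
       [  0.        ,   0.        ,   1.        ]]), 'dist_coeffs': array([-0.05115695,  0.        ,  0.        ,  0.        ,  0.        ]), 'R': array([[-0.69867117, -0.71521454,  0.01807654],
       [-0.41003558,  0.37959056, -0.82932613],
       [ 0.58628443, -0.58683828, -0.55847239]]), 't': array([0.37140379, 0.22278221, 1.2982462 ])}
side {'mtx': array([[477.01287004,   0.        , 283.57167548],
       [  0.        , 477.01287004, 212.84470145],
       [  0.        ,   0.        ,   1.        ]]), 'dist_coeffs': array([-0.04484245,  0.        ,  0.        ,  0.        ,  0.        ]), 'R': array([[-0.27951813, -0.96011073, -0.00755034],
       [-0.60241453,  0.18149415, -0.77727512],
       [ 0.74764052, -0.21271405, -0.62911556]]), 't': array([0.18035823, 0.324831  , 1.25979236])}
{'mtx': array([[376.85768827,   0.        , 278.10712525],
       [  0.        , 376.85768827, 207.24775411],
       [  0.        ,   0.        ,   1.        ]]), 'dist_coeffs': array([-0.07472244,  0.        ,  0.        ,  0.        ,  0.        ]), 'tool_from_camera': array([[-1.02374227e-03, -2.74059352e-01,  9.61712235e-01,
        -1.58149697e-01],
       [ 9.99999295e-01,  2.97747503e-04,  1.14934800e-03,
        -6.46411270e-04],
       [-6.01336984e-04,  9.61712734e-01,  2.74058854e-01,
        -7.34527223e-02],
       [ 0.00000000e+00,  0.00000000e+00,  0.00000000e+00,
         1.00000000e+00]])}
```

View pics/scene0.png

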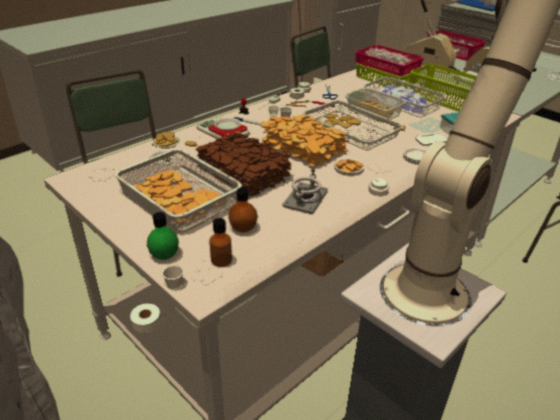

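View pics/side0.png

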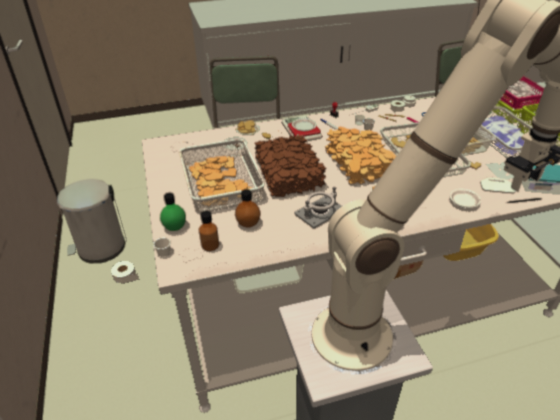

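In the scene view there are three candidates: a green round flask at (163,240), which is the look-alike; an amber straight bottle at (221,245); and an amber round flask at (243,213). I choose the last. The stand is at (306,193). Next I'll check it in enlarged crops.

```bash
python3 - <<'E'
import cv2,numpy as np
a=cv2.imread("pics/scene0.png");b=cv2.imread("pics/side0.png")
c=cv2.resize(a[165:285,140:340],(800,480),interpolation=cv2.INTER_CUBIC);cv2.imwrite("pics/c1.png",c)
c=cv2.resize(b[170:260,150:350],(800,360),interpolation=cv2.INTER_CUBIC);cv2.imwrite("pics/c2.png",c)
E
```

```text
(no output)
```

View pics/c1.png

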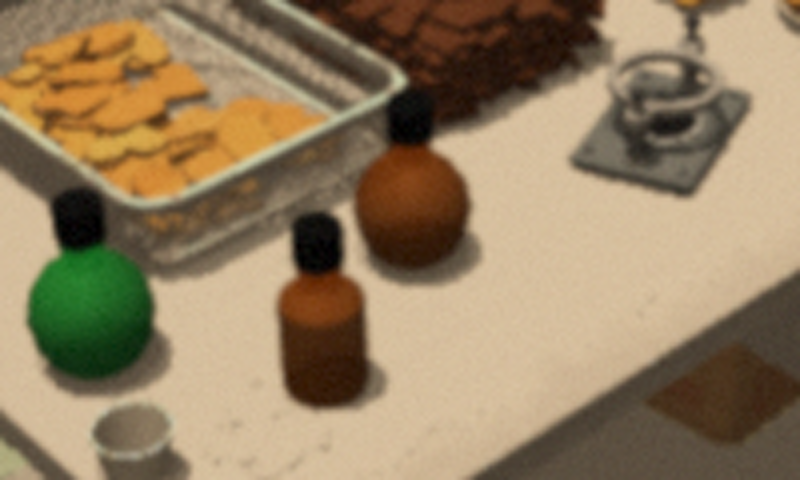

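View pics/c2.png

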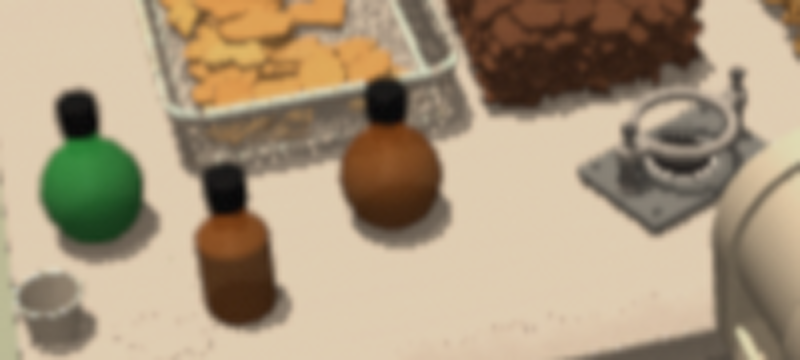

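The crops confirm the amber round body at c1 (412,206) and c2 (391,175). I'll triangulate from both views.

```bash
cat > h.py <<'E'
import numpy as np,cv2
from cell import env
from scipy.spatial.transform import Rotation as Rn
def ray(n,px,pose=None):
    m=env.camera_model(n)
    u=cv2.undistortPoints(np.array([[px]],float),m['mtx'],m['dist_coeffs'])[0,0]
    d=np.array([u[0],u[1],1.])
    if n=='wrist':
        T=m['tool_from_camera'];p,r=pose;R=Rn.from_rotvec(r).as_matrix()
        o=R@T[:3,3]+p; d=R@T[:3,:3]@d
    else:
        o=-m['R'].T@m['t'];d=m['R'].T@d
    return o,d/np.linalg.norm(d)
def atz(n,px,z,pose=None):
    o,d=ray(n,px,pose);return o+d*(z-o[2])/d[2]
def tri(rs):
    A=sum(np.eye(3)-np.outer(d,d) for o,d in rs);b=sum((np.eye(3)-np.outer(d,d))@o for o,d in rs)
    return np.linalg.solve(A,b)
def proj(n,X,pose=None):
    m=env.camera_model(n);R,t=m.get('R'),m.get('t')
    if n=='wrist':
        T=m['tool_from_camera'];p,r=pose;W=np.eye(4);W[:3,:3]=Rn.from_rotvec(r).as_matrix();W[:3,3]=p
        I=np.linalg.inv(W@T);R,t=I[:3,:3],I[:3,3]
    return cv2.projectPoints(np.array([X],float).reshape(-1,3),cv2.Rodrigues(R)[0],t,m['mtx'],m['dist_coeffs'])[0][:,0]
E
python3 - <<'E'
from h import *
f=lambda p:(140+p[0]/4,165+p[1]/4)
g=lambda p:(150+p[0]/4,170+p[1]/4)
for nm,a,b,z in [("cap",(410,117),(386,102),.119),("body",(412,206),(391,175),.044),("ring",(665,85),(683,121),.058),("postfar",(690,12),(738,72),.08),
  ("bottlecap",(318,243),(225,189),.119),("green",(79,220),(77,115),.119),("cup",(132,430),(50,290),.04)]:
    print(nm,tri([ray("scene",f(a)),ray("side",g(b))]).round(4),atz("scene",f(a),z).round(4),atz("side",g(b),z).round(4))
s=env.sense();R=Rn.from_rotvec(s['tcp_rot']).as_matrix();print(s['ee_pos'],R.round(3))
E
```

```text
cap [0.5259 0.1588 0.1193] [0.5259 0.1587 0.119 ] [0.5268 0.1587 0.119 ]
body [0.5268 0.1588 0.0416] [0.5229 0.1617 0.044 ] [0.5253 0.159  0.044 ]
ring [ 0.5097 -0.0934  0.0515] [ 0.4972 -0.0814  0.058 ] [ 0.5077 -0.0922  0.058 ]
postfar [ 0.5353 -0.1512  0.0799] [ 0.5375 -0.1528  0.08  ] [ 0.5326 -0.1503  0.08  ]
bottlecap [0.4525 0.3017 0.1192] [0.4514 0.3022 0.119 ] [0.4541 0.3015 0.119 ]
green [0.5801 0.4016 0.1193] [0.579 0.402 0.119] [0.5821 0.4015 0.119 ]
cup [0.4684 0.4468 0.0365] [0.4615 0.4502 0.04  ] [0.4679 0.4463 0.04  ]
[ 0.19974436 -0.61784936  0.22575669] [[-0.001  0.308 -0.951]
 [ 0.002 -0.951 -0.308]
 [-1.    -0.002 -0.   ]]
```

The flask is at about (0.526, 0.159) and the ring at about (0.508, -0.092). I'll move above the stand so the wrist camera can refine the ring position.

Call:
{"api": "send_rows", "payload": {
  "moves": [
    [0.09, -0.05, 0, 0, 0],
    [0.09, -0.075, -0.02, -0.02, 0],
    [0.09, -0.075, -0.4, -0.45, 0],
    [0.09, -0.075, -0.4, -0.45, 0],
    [0.09, -0.075, -0.4, -0.45, 0],
    [0.09, -0.075, -0.4, -0.45, 0],
    [0.09, -0.075, -0.4, -0.45, 0],
    [0.09, -0.075, -0.4, -0.45, 0],
    [0.09, -0.075, -0.4, -0.45, 0],
    [0.09, -0.075, -0.4, -0.45, 0],
    [0.09, -0.075, -0.4, -0.45, 0],
    [0.09, -0.075, -0.4, -0.45, 0],
    [0.09, -0.075, -0.4, -0.45, 0],
    [0.09, -0.075, -0.4, -0.45, 0],
    [0.09, -0.075, -0.4, -0.45, 0],
    [0.09, -0.075, -0.4, -0.45, 0],
    [0.09, -0.075, -0.4, -0.45, 0],
    [0.09, -0.075, -0.4, -0.45, 0]
  ]
}}

```text
time: 1.9
ee_pos: [0.5044, -0.1012, 0.3015]
tcp_rot: [2.053, 0.32, -2.055]
contact_force: [0.0, 0.5, 0.8]
width: 0.98
```

```bash
python3 - <<'E'
from h import *
s=env.sense();im=env.read_camera("wrist");cv2.imwrite("pics/w1.png",im[:,:,::-1])
print(s['time'],s['joint_positions'],s['contact_force'])
pose=(s['ee_pos'],s['tcp_rot']);print(pose)
np.save("pose1.npy",np.array(pose))
E
```

```text
1.9 [ 0.84141679  0.23326018 -0.80706879  1.78598919  0.1808274   1.19898446
 -1.27928188] [0.03363779 0.54479513 0.76674289]
(array([ 0.5044252 , -0.10115357,  0.30151003]), array([ 2.05334904,  0.32034438, -2.05490194]))
```

View pics/w1.png

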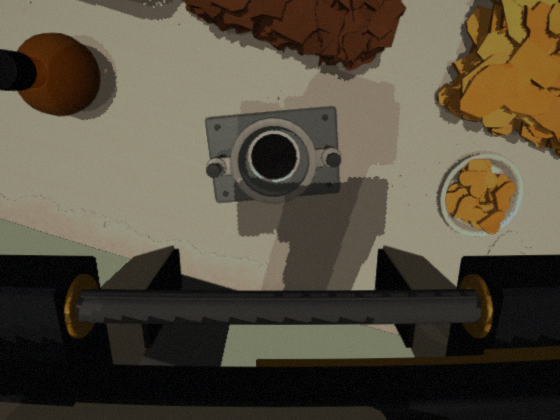

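The wrist picture shows the stand with its ring at about (274,159), posts at (214,167) and (332,157), and the flask at upper left (60,75). Next is an enlarged crop.

```bash
python3 - <<'E'
import cv2
a=cv2.imread("pics/w1.png")
cv2.imwrite("pics/c3.png",cv2.resize(a[95:215,195:355],(800,600),interpolation=cv2.INTER_CUBIC))
E
```

```text
(no output)
```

View pics/c3.png

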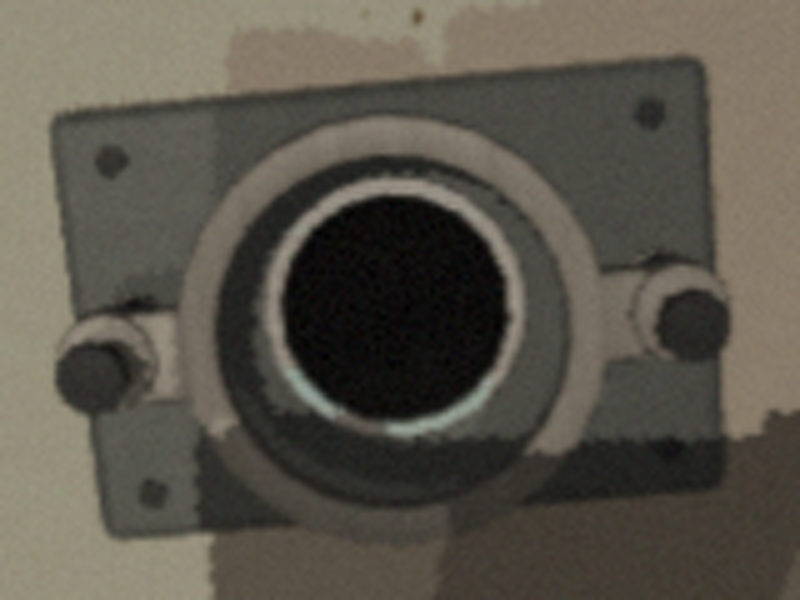

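```bash
python3 - <<'E'
from h import *
pose=np.load("pose1.npy")
f=lambda p:(195+(p[0]+.5)/5-.5,95+(p[1]+.5)/5-.5)
for p,z in [((392,329),.058),((396,307),.02),((97,377),.08),((693,325),.08),((395,351),.08)]: print(z,atz("wrist",f(p),z,pose).round(4))
R=Rn.from_rotvec(pose[1]).as_matrix();print(R.round(3))
d=np.array([.526,.159,.30])-pose[0];print("to flask",(R.T@d).round(4))
E
```

```text
0.058 [ 0.5132 -0.0925  0.058 ]
0.02 [ 0.5126 -0.0932  0.02  ]
0.08 [ 0.4888 -0.0372  0.08  ]
0.08 [ 0.536  -0.1495  0.08  ]
0.08 [ 0.5124 -0.0936  0.08  ]
[[-0.001  0.305 -0.952]
 [-0.001 -0.952 -0.305]
 [-1.     0.     0.001]]
to flask [ 0.0013 -0.2412 -0.0999]
```

The stand centre is (0.5127, -0.0930), and all three estimates agree within 1 mm. Moving over the flask now.

Call:
{"api": "send_rows", "payload": {
  "moves": [
    [0.08, 0.0, -0.24, -0.1, 0],
    [0.08, 0.0, -0.24, -0.1, 0],
    [0.08, 0.0, -0.24, -0.1, 0],
    [0.08, 0.0, -0.24, -0.1, 0],
    [0.08, 0.0, -0.24, -0.1, 0],
    [0.08, 0.0, -0.24, -0.1, 0],
    [0.08, 0.0, -0.24, -0.1, 0],
    [0.08, 0.0, -0.24, -0.1, 0]
  ]
}}

```text
time: 2.75
ee_pos: [0.5267, 0.1576, 0.3014]
tcp_rot: [2.053, 0.32, -2.054]
contact_force: [0.3, -0.3, 0.2]
width: 0.871
```

```bash
python3 - <<'E'
from h import *
s=env.sense();im=env.read_camera("wrist");cv2.imwrite("pics/w2.png",im[:,:,::-1])
print(s['time'],s['joint_positions'],s['contact_force'])
pose=(s['ee_pos'],s['tcp_rot']);print(pose)
np.save("pose2.npy",np.array(pose))
print(proj("wrist",[.526,.159,.119],pose),proj("wrist",[.526,.159,.134],pose))
E
```

```text
2.75 [ 0.38471364  0.34010616 -0.90369596  1.70354825  0.28223004  1.23636208
 -1.84534221] [ 0.2566935  -0.3285265   0.19362461]
(array([0.52668443, 0.15760995, 0.30139942]), array([ 2.05252335,  0.32025177, -2.05397155]))
[[276.47948326 182.72456732]] [[276.44679834 186.32350837]]
```

View pics/w2.png

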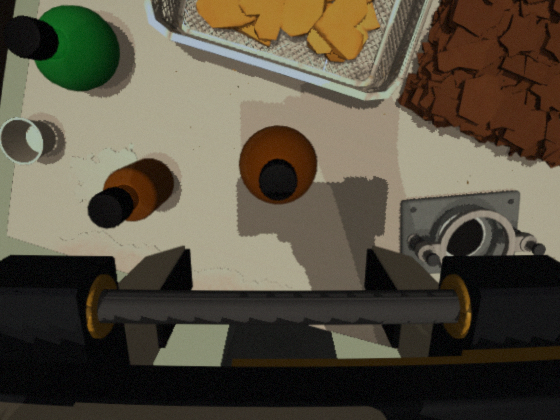

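```bash
python3 - <<'E'
import cv2
a=cv2.imread("pics/w2.png")
c=cv2.resize(a[120:210,220:340],(800,600),interpolation=cv2.INTER_CUBIC)
cv2.imwrite("pics/c4.png",cv2.convertScaleAbs(c,alpha=2.5,beta=15))
E
```

```text
(no output)
```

View pics/c4.png

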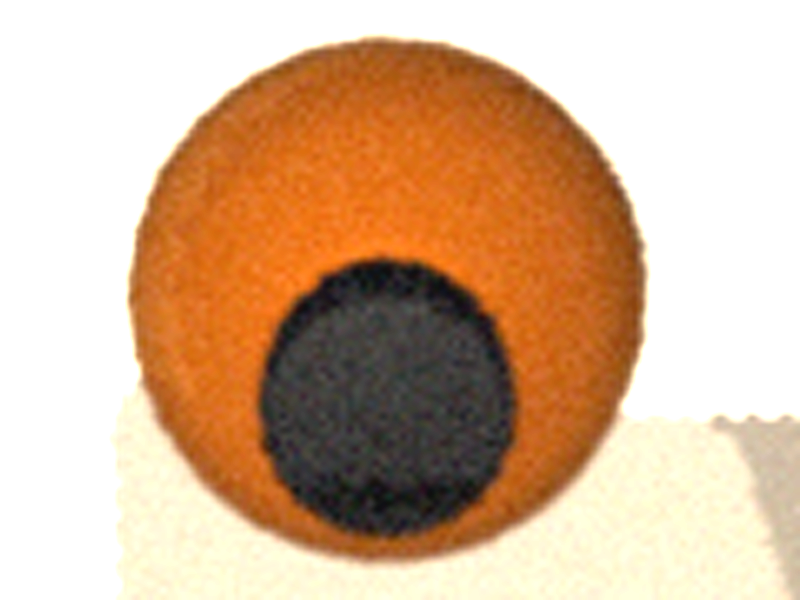

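```bash
python3 - <<'E'
from h import *
pose=np.load("pose2.npy")
print(atz("wrist",(277.8,180.9),.134,pose),atz("wrist",(277.8,164.7),.044,pose))
R=Rn.from_rotvec(pose[1]).as_matrix()
d=np.array([.528,.1585,.100])-pose[0];print(R.T@d)
E
```

```text
[0.53102551 0.15935902 0.134     ] [0.53042365 0.15902849 0.044     ]
[ 0.20139728 -0.00068908 -0.00170499]
```

Call:
{"api": "send_rows", "payload": {
  "moves": [
    [0.08, 0.05, -0.0006, -0.0026, 0],
    [0.08, 0.1, -0.0006, -0.0026, 0],
    [0.08, 0.13, -0.0006, -0.0026, 0],
    [0.08, 0.155, -0.0006, -0.0026, 0],
    [0.08, 0.18, -0.0006, -0.0026, 0],
    [0.08, 0.2, -0.0006, -0.0026, 0],
    [0.08, 0.2, -0.0006, -0.0026, 0],
    [0.08, 0.2, -0.0006, -0.0026, 0]
  ],
  "squeeze": 20
}}

```text
time: 3.6
ee_pos: [0.5291, 0.1592, 0.1019]
tcp_rot: [2.053, 0.32, -2.054]
contact_force: [0.4, 0.0, 0.3]
width: 0.871
```

```bash
python3 - <<'E'
from h import *
s=env.sense();im=env.read_camera("wrist");print(s['time'],s['ee_pos'],s['contact_force'],s['width'])
cv2.imwrite("pics/w3.png",cv2.convertScaleAbs(im[:,:,::-1],alpha=1.8))
E
```

```text
3.6 [0.52909479 0.15922267 0.10191272] [0.4301803  0.02552709 0.33543355] 0.8712907514036435
```

View pics/w3.png

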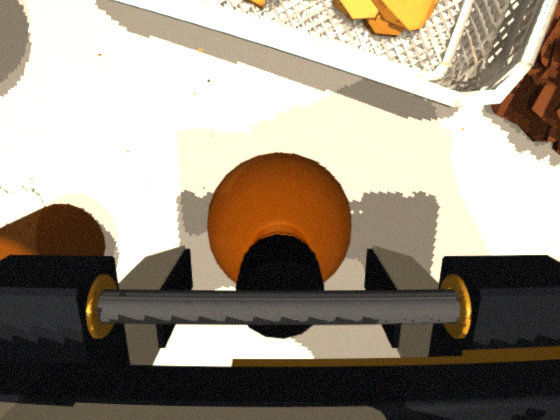

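The cap at (280,285) sits centred between the fingers. Closing the grip and lifting.

Call:
{"api": "send_rows", "payload": {
  "moves": [
    [0.03, 0, 0, 0, 0],
    [0.02, 0, 0, 0, 0],
    [0.02, 0, 0, 0, 0],
    [0.02, 0, 0, 0, 0],
    [0.02, 0, 0, 0, 0],
    [0.02, 0, 0, 0, 0],
    [0.02, 0, 0, 0, 0],
    [0.02, 0, 0, 0, 0]
  ],
  "squeeze": 45
}}

```text
time: 4.45
ee_pos: [0.5287, 0.161, 0.1017]
tcp_rot: [2.053, 0.323, -2.053]
contact_force: [0.2, -1.0, 0.0]
width: 0.363
```

Call:
{"api": "send_rows", "payload": {
  "moves": [
    [0.02, -0.02, 0, 0, 0],
    [0.02, -0.05, 0, 0, 0],
    [0.02, -0.09, 0, 0, 0],
    [0.02, -0.12, 0, 0, 0],
    [0.02, -0.12, 0, 0, 0],
    [0.02, -0.12, 0, 0, 0]
  ]
}}

```text
time: 5.05
ee_pos: [0.5285, 0.1607, 0.2214]
tcp_rot: [2.053, 0.323, -2.053]
contact_force: [0.6, 0.7, -3.4]
width: 0.363
```

```bash
python3 - <<'E'
from h import *
s=env.sense();im=env.read_camera("wrist");print(s['time'],s['ee_pos'],s['contact_force'],s['width'])
cv2.imwrite("pics/w4.png",cv2.convertScaleAbs(im[:,:,::-1],alpha=1.8))
R=Rn.from_rotvec(s['tcp_rot']).as_matrix();print(R.round(4))
im=env.read_camera("scene");cv2.imwrite("pics/s4.png",cv2.resize(im[145:285,150:350,::-1],(800,560),interpolation=cv2.INTER_CUBIC))
for t in ([.5127,-.093],[.511,-.0945]): print(R.T@(np.array(t+[s['ee_pos'][2]])-s['ee_pos']))
E
```

```text
5.05 [0.52845078 0.16071422 0.22140797] [ 0.56494707  0.7025703  -3.43046693] 0.3628567881924669
[[ 1.000e-04  3.074e-01 -9.516e-01]
 [-7.000e-04 -9.516e-01 -3.074e-01]
 [-1.000e+00  7.000e-04  1.000e-04]]
[1.64394923e-04 2.36583007e-01 9.29916542e-02]
[1.65179348e-04 2.37487694e-01 9.50704859e-02]
```

View pics/w4.png

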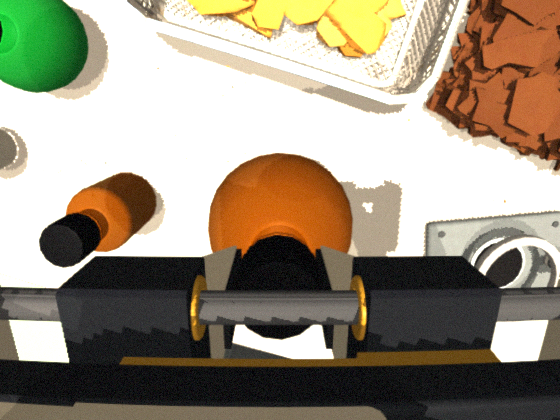

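View pics/s4.png

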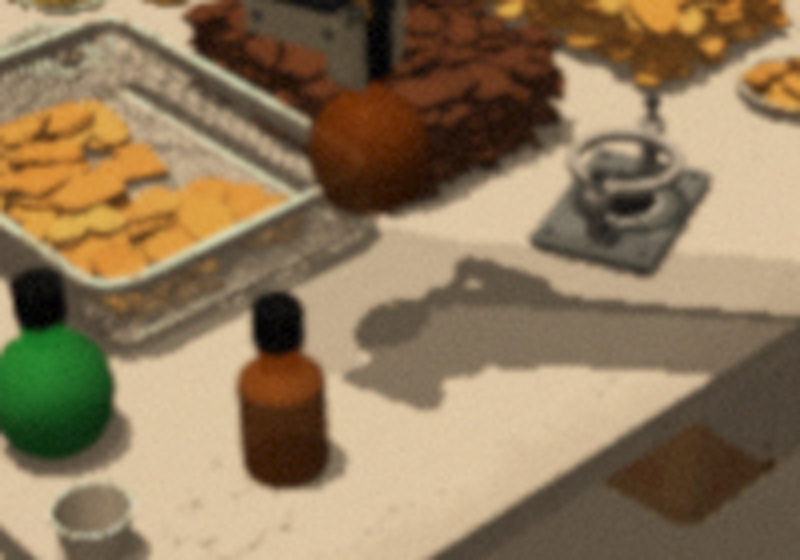

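The flask is lifted upright, with its foot at about 0.12. I'll carry it over the ring.

Call:
{"api": "send_rows", "payload": {
  "moves": [
    [0.02, 0, 0.02, 0.008, 0],
    [0.02, 0, 0.05, 0.02, 0],
    [0.02, 0, 0.09, 0.036, 0],
    [0.02, 0, 0.13, 0.052, 0],
    [0.02, 0, 0.17, 0.068, 0],
    [0.02, 0, 0.2, 0.08, 0],
    [0.02, 0, 0.22, 0.089, 0],
    [0.02, 0, 0.235, 0.0946, 0],
    [0.02, 0, 0.235, 0.0946, 0],
    [0.02, 0, 0.235, 0.0946, 0],
    [0.02, 0, 0.235, 0.0946, 0]
  ]
}}

```text
time: 6.25
ee_pos: [0.5107, -0.0899, 0.2211]
tcp_rot: [2.051, 0.327, -2.053]
contact_force: [1.4, 0.2, -2.4]
width: 0.364
```

```bash
python3 - <<'E'
from h import *
s=env.sense();im=env.read_camera("wrist");print(s['time'],s['ee_pos'],s['tcp_rot'],s['contact_force'],s['width'])
np.save("pose5.npy",np.array([s['ee_pos'],s['tcp_rot']]))
cv2.imwrite("pics/w5.png",cv2.convertScaleAbs(im[:,:,::-1],alpha=1.8))
im=env.read_camera("side");cv2.imwrite("pics/d5.png",cv2.resize(im[130:260,230:430,::-1],(800,520),interpolation=cv2.INTER_CUBIC))
im=env.read_camera("scene");cv2.imwrite("pics/s5.png",cv2.resize(im[125:245,220:400,::-1],(780,520),interpolation=cv2.INTER_CUBIC))
E
```

```text
6.25 [ 0.5106953  -0.08986957  0.22112826] [ 2.05126452  0.32716963 -2.05281995] [ 1.42698096  0.23312005 -2.38198569] 0.3640404299783462
```

View pics/w5.png

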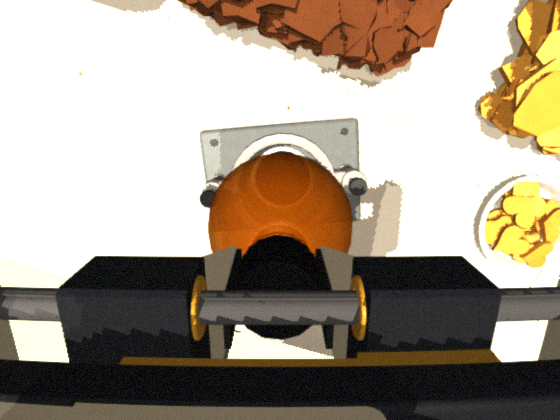

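View pics/d5.png

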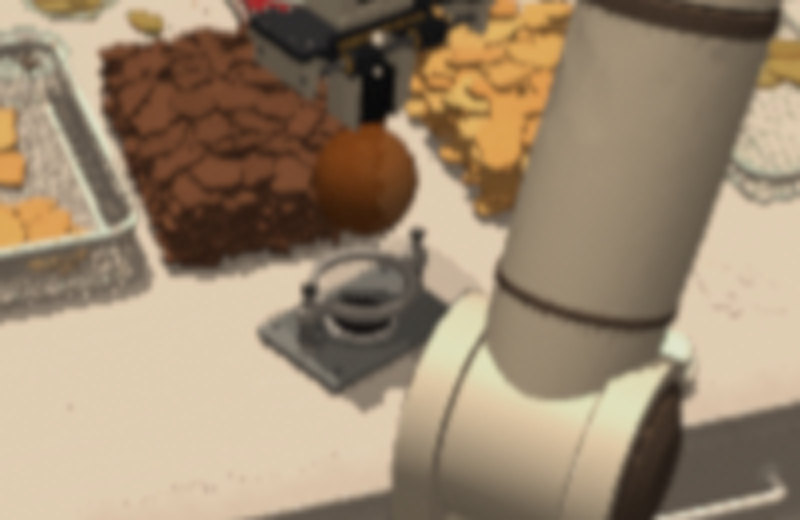

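View pics/s5.png

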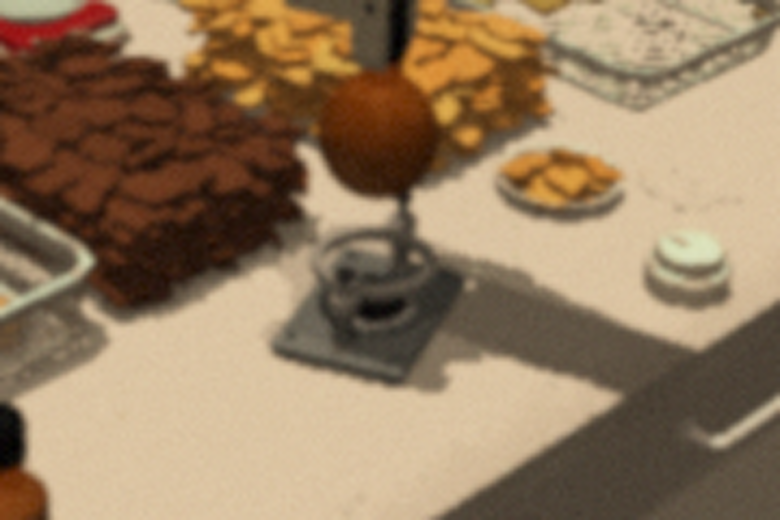

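```bash
python3 - <<'E'
from h import *
pose=np.load("pose5.npy")
a=cv2.imread("pics/w5.png");cv2.imwrite("pics/c6.png",cv2.resize(a[110:260,190:380],(760,600),interpolation=cv2.INTER_CUBIC))
k=520/120
f=lambda p:(220+p[0]/k,125+p[1]/k)
g=lambda p:(230+p[0]/4,130+p[1]/4)
print(tri([ray("scene",f((380,132))),ray("side",g((365,180)))]))
print(tri([ray("scene",f((378,262))),ray("side",g((362,285)))]))
m=[.511,-.0915]
for p in([.511,-.0915,.162],[.511,-.0915,.058],[.513,-.093,.162],[.513,-.093,.058]):
  q=proj("scene",p)[0];r=proj("side",p)[0];print(p,(q-[220,125])*k,(r-[230,130])*4)
R=Rn.from_rotvec(pose[1]).as_matrix();print(R.round(4))
E
```

```text
[ 0.50457476 -0.08820047  0.16394425]
[ 0.50048102 -0.08878137  0.05797832]
[0.511, -0.0915, 0.162] [376.13592765 128.83680292] [366.11029304 177.87170237]
[0.511, -0.0915, 0.058] [369.47648172 253.28620556] [360.95869784 278.91230124]
[0.513, -0.093, 0.162] [375.52812107 127.17873176] [367.00866157 176.24739054]
[0.513, -0.093, 0.058] [368.8991506  251.52802392] [361.82757552 277.23900962]
[[-1.000e-03  3.097e-01 -9.508e-01]
 [ 1.200e-03 -9.508e-01 -3.097e-01]
 [-1.000e+00 -1.500e-03  5.000e-04]]
```

View pics/c6.png

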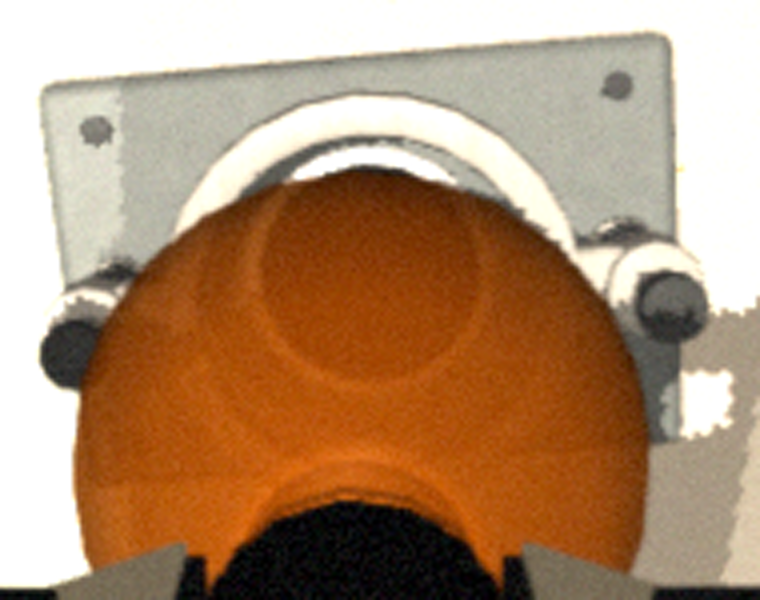

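```bash
python3 - <<'E'
from h import *
pose=np.load("pose5.npy");R=Rn.from_rotvec(pose[1]).as_matrix()
f=lambda p:(190+p[0]/4,110+p[1]/4)
for n,p,z in [("posts",(372,330),.08),("pad",(372,270),.02),("body",(361.5,456),.164)]:
  X=atz("wrist",f(p),z,pose);print(n,X.round(4),"tool",(R.T@(X-pose[0])).round(4))
E
```

```text
posts [ 0.5124 -0.093   0.08  ] tool [ 0.1411  0.0037 -0.0007]
pad [ 0.5129 -0.0936  0.02  ] tool [ 0.2011  0.0045 -0.0011]
body [ 0.5125 -0.0902  0.164 ] tool [ 0.0571  0.001  -0.0016]
```

In the wrist frame the ring axis lies about +3 mm along tool y from the flask. I'll correct that and lower to just into ring contact.

Call:
{"api": "send_rows", "payload": {
  "moves": [
    [0.02, 0.0, 0.003, 0.0005, 0],
    [0.02, 0.03, 0.003, 0.0005, 0],
    [0.02, 0.05, 0.003, 0.0005, 0],
    [0.02, 0.065, 0.003, 0.0005, 0],
    [0.02, 0.072, 0.003, 0.0005, 0],
    [0.02, 0.078, 0.003, 0.0005, 0],
    [0.02, 0.082, 0.003, 0.0005, 0],
    [0.02, 0.084, 0.003, 0.0005, 0],
    [0.02, 0.084, 0.003, 0.0005, 0]
  ]
}}

```text
time: 7.3
ee_pos: [0.5117, -0.0937, 0.1383]
tcp_rot: [2.053, 0.325, -2.052]
contact_force: [-2.7, 4.3, 3.2]
width: 0.362
```

```bash
python3 - <<'E'
from h import *
s=env.sense();im=env.read_camera("wrist");print(s['time'],s['ee_pos'],s['tcp_rot'],s['contact_force'],s['moment'],s['width'])
np.save("pose7.npy",np.array([s['ee_pos'],s['tcp_rot']]))
cv2.imwrite("pics/w7.png",cv2.resize(cv2.convertScaleAbs(im[110:260,180:380,::-1],alpha=1.8),(800,600),interpolation=cv2.INTER_CUBIC))
im=env.read_camera("side");cv2.imwrite("pics/d7.png",cv2.resize(im[150:240,260:380,::-1],(800,600),interpolation=cv2.INTER_CUBIC))
E
```

```text
7.3 [ 0.51173108 -0.09367114  0.1382814 ] [ 2.05301904  0.32497179 -2.05172233] [-2.73400344  4.34700298  3.24288521] [1.10314802 0.7024394  0.02991519] 0.3623584134501895
```

View pics/w7.png

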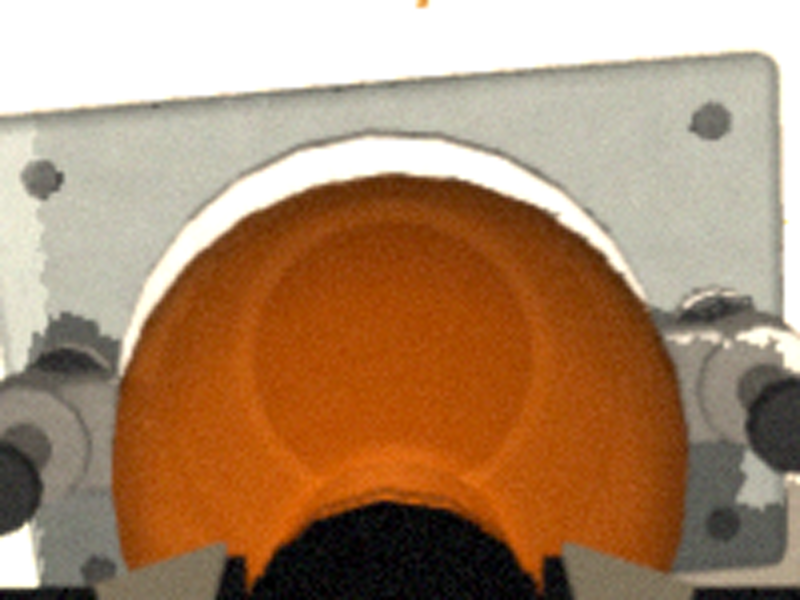

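View pics/d7.png

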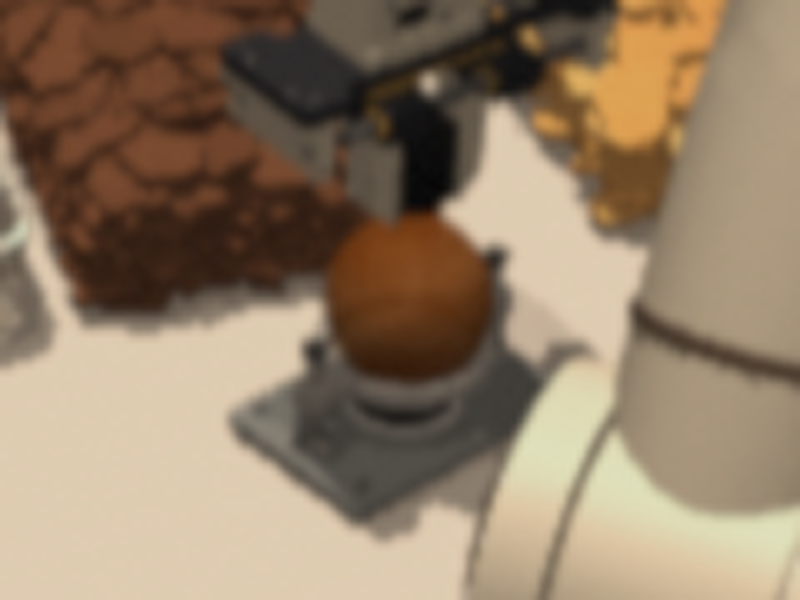

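The flask is seated in the ring, with fz up about 6 N. The side force suggests easing back about 1 mm in y. Now pressing down.

Call:
{"api": "send_rows", "payload": {
  "moves": [
    [0.02, 0.002, -0.001, 0.0003, 0],
    [0.02, 0.004, -0.001, 0.0003, 0],
    [0.02, 0.007, -0.001, 0.0003, 0],
    [0.02, 0.01, -0.001, 0.0003, 0],
    [0.02, 0.012, -0.001, 0.0003, 0],
    [0.02, 0.014, -0.001, 0.0003, 0],
    [0.02, 0.016, -0.001, 0.0003, 0],
    [0.02, 0.016, -0.001, 0.0003, 0],
    [0.02, 0.016, -0.001, 0.0003, 0]
  ]
}}

```text
time: 8.3
ee_pos: [0.5115, -0.093, 0.1222]
tcp_rot: [2.054, 0.325, -2.051]
contact_force: [-3.6, 5.1, 8.4]
width: 0.366
```

Call:
{"api": "send_rows", "payload": {
  "moves": [
    [0.02, 0.001, 0, 0, 0],
    [0.02, 0.002, 0, 0, 0],
    [0.02, 0.002, 0, 0, 0],
    [0.02, 0.002, 0, 0, 0]
  ],
  "squeeze": 55
}}

```text
time: 8.7
ee_pos: [0.512, -0.093, 0.1215]
tcp_rot: [2.054, 0.323, -2.05]
contact_force: [-6.0, 5.0, 19.3]
width: 0.36
```

Call:
{"api": "send_rows", "payload": {
  "moves": [
    [0.02, 0.001, 0, 0, 0],
    [0.02, 0.002, 0, 0, 0],
    [0.02, 0.002, 0, 0, 0],
    [0.02, 0.002, 0, 0, 0]
  ]
}}

```text
time: 9.1
ee_pos: [0.5128, -0.0932, 0.1213]
tcp_rot: [2.054, 0.321, -2.049]
contact_force: [-10.1, 5.5, 33.9]
width: 0.361
```

The force jump with z stalled at 0.1213 means the foot is hard on the pad. I'll ease back 1.5 mm and inspect.

Call:
{"api": "send_rows", "payload": {
  "moves": [
    [0.02, -0.001, 0, 0, 0],
    [0.02, -0.0015, 0, 0, 0],
    [0.02, -0.0015, 0, 0, 0],
    [0.02, -0.0015, 0, 0, 0],
    [0.02, -0.0015, 0, 0, 0]
  ]
}}

```text
time: 9.6
ee_pos: [0.5123, -0.0933, 0.1214]
tcp_rot: [2.054, 0.322, -2.05]
contact_force: [-6.5, 4.3, 21.4]
width: 0.362
```

```bash
python3 - <<'E'
from h import *
s=env.sense();im=env.read_camera("wrist");print(s['time'],s['ee_pos'],s['tcp_rot'],s['contact_force'],s['moment'],s['width'],abs(s['qd']).max())
R=Rn.from_rotvec(s['tcp_rot']).as_matrix();print(R[:,0])
cv2.imwrite("pics/w8.png",cv2.resize(cv2.convertScaleAbs(im[110:260,180:380,::-1],alpha=1.8),(800,600),interpolation=cv2.INTER_CUBIC))
im=env.read_camera("side");cv2.imwrite("pics/d8.png",cv2.resize(im[150:240,260:380,::-1],(800,600),interpolation=cv2.INTER_CUBIC))
im=env.read_camera("scene");cv2.imwrite("pics/s8.png",cv2.resize(im[140:230,240:360,::-1],(800,600),interpolation=cv2.INTER_CUBIC))
E
```

```text
9.6 [ 0.51226132 -0.09328195  0.12138542] [ 2.05427122  0.32246703 -2.04954364] [-6.53067305  4.32166899 21.44485303] [ 1.35494515  1.64536098 -0.00378925] 0.3624963067024935 0.001101979903380458
[ 2.45809593e-03 -9.76357917e-04 -9.99996502e-01]
```

View pics/w8.png

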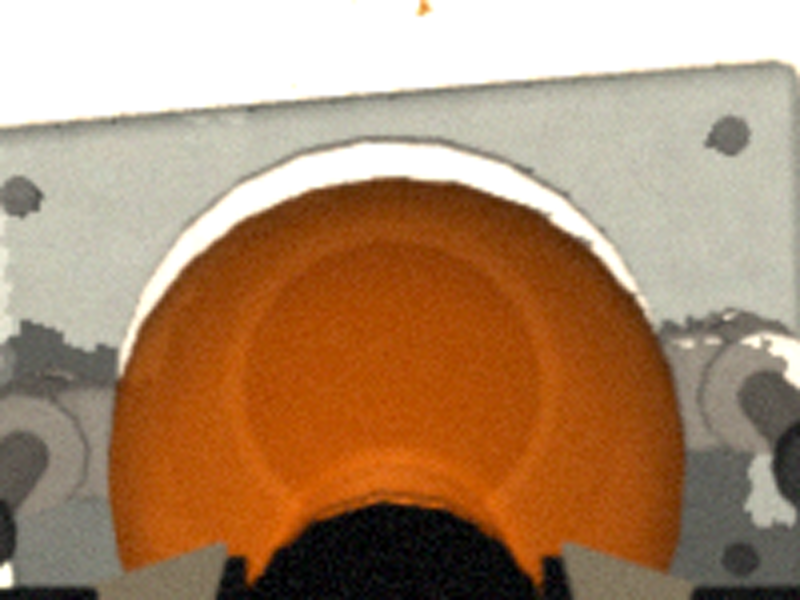

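View pics/d8.png

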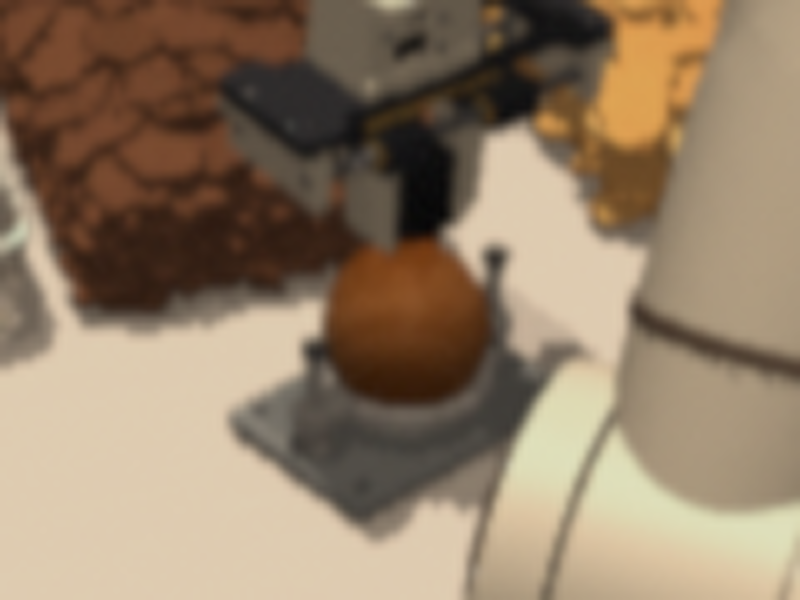

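View pics/s8.png

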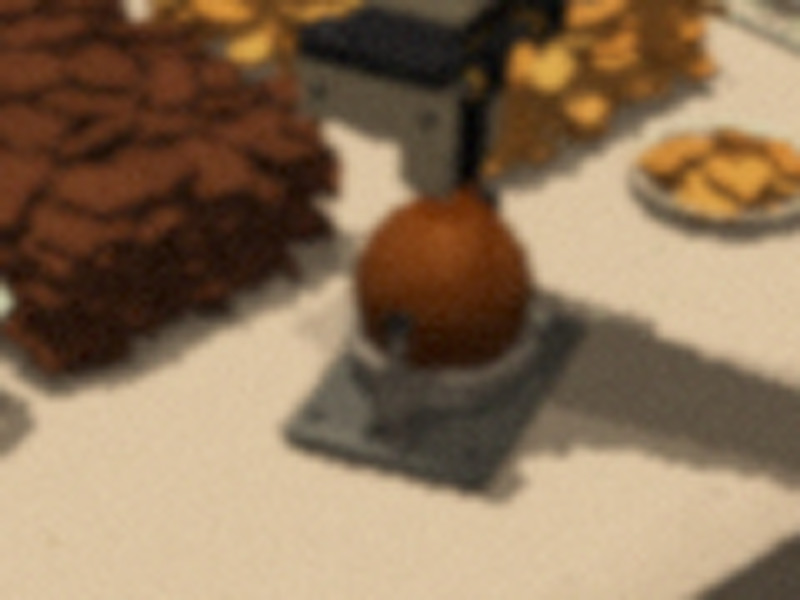

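The ring is pressed well down the posts with the flask centred and upright: body at (397,~460) in the wrist crop, ring concentric with it. TCP z is 0.1214 against a predicted 0.1217 at pad contact, and about 24 N of press is steady. Handing in.

```bash
python3 -c "
from cell import env
print(env.hand_in());s=env.sense();print(s['time'],s['ee_pos'],s['contact_force'],s['width'])"
```

```text
the job is handed in; nothing more can be done
None
the job is handed in; nothing more can be done
```

I put the amber round-bodied flask upright into the sprung ring, pressed it down onto the stamp pad, and handed in at about 9.8 s while still holding it. The hand-in gives no verdict, so what follows rests on my own last checks.

- **Foot on the pad:** the tool stopped dropping at z = 0.1214 m, where I had worked out 0.1217 m for pad contact. A further 2 mm of commanded push there raised the force by about 15 N but lowered the tool only 0.2 mm. I then eased back to a steady push of about 24 N, with the grip set to 55 N.
- **Position and tilt:** the last pictures showed the ring low on its posts, the flask centred in it, and the tool within 0.003 rad of vertical. The arm was nearly still, at 0.001 rad/s at most.
- **Disagreements:** the wrist camera and the fixed cameras differed by about 4 mm in x, so I placed the flask using positions relative to the ring in the wrist view. A sideways force of about 8 N remained at the end. The push peaked briefly at about 37 N before I eased back.
- **Bystanders:** I never touched the bottle, cup, cookie dish, timer or the green flask on purpose, but I took no final picture of all of them.

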